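# Snap the power board onto its barbed supports

### The arm

A 6-joint arm with a two-finger parallel gripper is mounted at the origin on the work surface. World frame = base frame: x ahead of the robot, y to its left, z up, the work surface at z = 0. Lengths are in mm, angles in rad, forces in N, time in s.
With the tool pointing down it reaches from about 275 to 850 mm from the base axis. Payload 19 kg.
Tool frame: the origin (TCP) lies on the centre line of the jaws, within the pads' length; the fingertips stand 19 mm ahead of it and the grasp point (between the pads) is the TCP; z points along the fingers, y is the direction in which the jaws open and shut (so a half turn about z gives the same grasp; the last joint's range is limited). The gripper opens to 85 mm and grips with 20 to 120 N. Pads are 22 mm wide; open, the fingers measure 114 mm over their backs; the gripper's body (76 mm by 85 mm) begins 54 mm behind the grasp point. The pads swing forward as they close: fully open they stand 13 mm farther back than shut.
Start: joints at [1.03, 0.15, 1.437, -0, 1.554, -0.134], TCP at [227.513, 528.044, 250.267] pointing down, gripper open.
Joint ranges: [-2.8, 2.8], [-0.68, 2.1], [0.12, 2.68], [-1.39, 4.53], [0.16, 2.79], [-2.81, 2.81]. Speed limits (rad/s): [1.89, 1.89, 2.22, 3.01, 3.01, 3.01].

### API

Orientations are given as a rotation vector (axis times angle).
In Python, from workcell import manip gives the robot as it stands. The module is installed in compiled form; this text tells all that it offers.
- The arm moves only by the tool arm_command, never from a script. Its argument "rows" is a list of rows, each a list of 3 entries, a list of its own where there are three numbers: the shift along the tool's x, y, z scaled (see below), then the turn about the tool's z scaled (see below), then the gripper command: -1 is fully open, 1 is shut, values between are in proportion. In form: [[[tx, ty, tz], turn, jaw], ...]. A call has 1 to 8 rows; each row shifts and turns the commanded pose from where the row before left it, along the tool's axes as they then stand; what a row does not reach is not made up. The controller multiplies each number of a shift by 0.5 m and each number of a turn by 0.08 rad. A row lasts 1/10 s, in which the tool goes at most 50 mm and 8.59 degrees, less where a joint would pass 70% of its speed; a pose out of reach is approached as far as the arm can. A call with a number of a shift or a turn outside -1 to 1 is refused whole. A call with a gripper value outside its range is refused whole. The fingers move at their own pace and stop on an object; "squeeze" is the grip in N (left out, the last holds). Time passes only in rows, so rows that do not move let the fingers close. It gives the time, the measured TCP pose, the force and the opening at its end, in the units of the state.
- manip.get_state(): the state, without advancing time (a new reading comes with each control period).
- manip.capture(name): name is "side" or "top" or "wrist"; returns a dict with "image" (420x560x3 uint8, blue, green, red), "depth" (420x560 float32, mm along the optical axis (not along the pixel's ray), 0 where there is no reading), "fx", "fy", "cx", "cy" (pixels), "k1" (the pictures are not rectified: a ray, as slopes to the right and down, at radius r is drawn at 1 + k1 r^2 times it, then the intrinsics apply), "cam_to_world" (4x4, takes a point from camera to world coordinates). Camera axes: x right, y down, z forward; pixel columns grow to the right and rows downward; lengths in mm; the calibration is good to about 2 mm. A picture is of the moment at which its call begins.
- manip.job_done(): hands the job in, once; it reports no verdict.
Trained networks look in the newest picture that a camera, given by its name, has taken for a name from the list of things; names that differ only in an ending like _2 or _b are one class to them, and where a whole thing is asked for, a point or a joint stands for the part that bears it (a point fixed in the world has none). Each returns a list of dicts, best first, with "score" (0 to 1); they miss things now and then, are a little off and sometimes report something else, mostly with a low value. They report only what shows in the picture. A call takes as long as a camera call. They do not tell look-alikes from the thing itself.
- manip.look_for(camera, label): "xyz" ([x, y, z] in mm, in the coordinates of the camera as it stood for that picture, good to about 4 mm: the middle of the surface that is visible of it).
- manip.masks_of(camera, label): "region" (420x560 bool, what is visible of it).
The state is a dict: "time_s": time; "joint_pos": joint angles; "joint_vel": joint speeds; "tau": joint torques, N m; "ee_pos": TCP position; "tool_rot": TCP orientation; "ft_force": force on the tool from outside, world axes, zero at the start; "ft_torque": the same for the moment, N m; "grip_width": finger opening in mm.
Only numpy, scipy, OpenCV 4.12 (cv2) and the standard library are available. Lean on these libraries where they do the work, as an engineer would, in place of code of your own. Each camera call takes 0.05 s, during which the arm holds its last target.

### The job

Fit the loose circuit board into the open aluminium case: set it over the three barbed support posts, the end with the single hole at the single post, and press it down gently beside each post in turn until every post has clicked through and the board is held down on all three posts, then let go. Do not force it: more than about 25 N between board and case cracks the board. Leave everything else on the bench where it is.

Things in the scene. Friction and masses are not known exactly. Their poses are not given: they have to be found in the camera images.
- board: Green circuit board, 150 x 100 x 3 mm, about 0.24 kg, at first flat on a blue bench mat 3 mm thick. Origin: centre of its underside; x along its length, y across, z up (component side). Three 10 mm holes: a and b towards +x, c in the middle of the -x end. A grey terminal block 14 x 30 x 12 mm stands on the +x edge between a and b; two black capacitors, 16 mm wide, 20 mm tall, at x -60, y +-32 mm.
- hole_a (a point): Centre of hole a at the board's underside, board frame (+56, +37, 0) mm. The board is bare for pressing around (+34, +28) mm, on the hole's inner side.
- hole_b (a point): Centre of hole b at the board's underside, board frame (+56, -37, 0) mm. The board is bare for pressing around (+34, -28) mm.
- hole_c (a point): Centre of hole c at the board's underside, board frame (-56, 0, 0) mm. The board is bare for pressing around (-34, 0) mm.
- sink_top (a point): Centre of the top of the finned aluminium heat sink at the board's centre, 33 mm above the board's underside. The heat sink is 32 mm along the board's x and 30 mm along its y, and is where to grip the board, fingers closing along the board's y.
- case: Open aluminium case fixed to the bench, 200 x 140 mm, walls 30 mm high, 3 mm thick. Origin: centre of its underside; x along its length, z up. Inside stand three white barbed posts in the pattern of the board's holes; the board goes in with its x along the case's x and ends on the posts' shoulders, nominally 25 mm above the case's underside.
- seat_a (a point): Centre of post a's nominal shoulder, case frame (+56, +37, +25) mm; hole a goes here. Each post: a 13 mm wide shoulder; on it an 8 mm neck narrowing to a 5 mm wide tip 14.4 mm above the shoulder; two sprung barbs at its sides (case x), 14 mm over both at 5 mm above the shoulder, tapering up to the tip. Unpressed, the board rests on the tapers, its underside 7 to 10.5 mm above the shoulders.
- seat_b (a point): Centre of post b's nominal shoulder, case frame (+56, -37, +25) mm; hole b goes here. Pressing at the bare spot beside a post with about 6 to 13 N squeezes its barbs through the hole and they spring out over the board; after that the push only rises. The board tilts towards the pressed post while the others still hold it up.
- seat_c (a point): Centre of post c's nominal shoulder, case frame (-56, 0, +25) mm; hole c goes here. The posts were pushed into rubber grommets by hand: the real shoulders stand up to 2.3 mm higher or lower than these points, each by its own amount, and do not give. How deep to press shows only in the force.
- driver: Bystander: screwdriver lying on the bench, 160 mm
- flux: Bystander: small amber jar, 34 mm wide, 45 mm tall
- spool: Bystander: steel solder spool, 44 mm wide, 30 mm tall
- alcohol: Bystander: blue bottle, 60 mm wide, 120 mm tall
- phone_pcb: Bystander: small dark blue board, 70 x 35 x 6 mm
- pliers: Bystander: pliers with blue grips, 140 mm, lying on the bench
Mind the look-alikes: they are no part of the job. What is shaped like the case but purple or red is not meant. What is shaped like the board but purple is not meant.

How it is judged:
By the outcome, as a careful person would: the job done as asked, in the order asked, and still so for the second after the job is handed in, with the robot touching nothing.
It also fails if it takes over 61 s, if anything falls off the work surface, if the arm or the gripper's body presses on something with over 40 N, if the wrist force passes 120 N, or if a joint passes its speed limit or range.

## Working session

There is one attempt and no reset: what is moved stays moved. The work goes in short steps, Python scripts to look and compute and a tool call to move; the robot and the scene stay as the last step left them, time stands still between calls to the robot, and variables do not carry over. Pictures are saved under pics/ and viewed, and the job is handed in when it is done.

Besides the shell and the picture viewer there is one more tool, called after "Call:" as a command line: name --argument value ..., lists and objects as JSON in quotes. arm_command: Moves the arm, as the interface text tells. Shifts and turns lie within -1 to 1; 1 stands for 0.5 m of shift or 0.08 rad of turn. Its arguments: {"type":"object","properties":{"rows":{"type":"array"},"squeeze":{"type":"number"}},"required":["rows"]}

```bash
mkdir -p pics; cat > h.py <<'E'
import numpy as np, cv2
from workcell import manip
def cap(n,f=None):
    c=manip.capture(n)
    if f: cv2.imwrite('pics/'+f+'.png',c['image'])
    return c
def px2w(c,u,v,d=None):
    u=np.atleast_1d(u).astype(float);v=np.atleast_1d(v).astype(float)
    if d is None: d=c['depth'][np.round(v).astype(int),np.round(u).astype(int)]
    K=np.array([[c['fx'],0,c['cx']],[0,c['fy'],c['cy']],[0,0,1]])
    p=cv2.undistortPoints(np.stack([u,v],-1)[:,None,:],K,np.array([c['k1'],0,0,0.]))[:,0]
    P=np.stack([p[:,0]*d,p[:,1]*d,d*np.ones(len(u)),np.ones(len(u))],-1)
    return (np.array(c['cam_to_world'])@P.T).T[:,:3]
def c2w(c,x): return (np.array(c['cam_to_world'])@np.append(x,1))[:3]
E
python3 - <<'E'
from h import *
for n in ['top','side','wrist']:
    c=cap(n,n+'0'); print(n,c['fx'],c['k1'],np.round(c['cam_to_world'],3).tolist())
    for l in ['board','case','sink_top','hole_a','hole_c','seat_a']:
        for r in manip.look_for(n,l)[:5]: print(l,round(r['score'],2),np.round(c2w(c,r['xyz']),1))
s=manip.get_state();print(s)
E
```

```text
top 452.30996749336197 -0.0988671465104659 [[-0.003, -0.985, 0.174, 283.119], [-1.0, 0.003, -0.005, 93.643], [0.004, -0.174, -0.985, 1341.318], [0.0, 0.0, 0.0, 1.0]]
board 0.74 [ 533.4 -196.9    5.4]
board 0.72 [ 797.1 -196.1   -0. ]
case 0.9 [539.7 203.2   1.6]
case 0.7 [333.1 601.1   3. ]
case 0.6 [ 259.1 -247.8   -0.4]
sink_top 0.89 [ 802.  -193.6    1.5]
sink_top 0.56 [ 529.1 -202.9    8.1]
hole_a 0.66 [ 535.  -199.2    8.7]
hole_a 0.62 [ 797.1 -191.9    4.2]
hole_c 0.66 [ 535.  -199.2    8.7]
hole_c 0.62 [ 797.1 -191.9    4.2]
seat_a 0.97 [333.6 599.4   6.2]
seat_a 0.64 [ 259.3 -250.2    3.3]
seat_a 0.58 [538.9 205.8   1.2]
side 544.7839922890178 0.052351889089256094 [[0.737, -0.498, 0.458, -328.666], [-0.676, -0.542, 0.499, -851.798], [-0.0, -0.677, -0.736, 1469.246], [0.0, 0.0, 0.0, 1.0]]
board 0.71 [ 795.1 -207.6    4. ]
board 0.4 [ 330.5 -451.9   12.7]
case 0.92 [541.6 203.3   7.5]
case 0.69 [358.4 588.5   1.7]
case 0.6 [ 255.4 -246.4    1. ]
sink_top 0.79 [ 796.1 -204.9   -2. ]
sink_top 0.65 [ 528.4 -207.8    2.7]
hole_a 0.86 [ 795.6 -207.4    3.9]
hole_a 0.61 [ 528.7 -214.
[... 366 characters left out ...]
606.4   5.2]
{'time_s': 1.05, 'joint_pos': array([ 1.03000654e+00,  1.50529796e-01,  1.43740500e+00, -2.09118389e-05,
        1.55379533e+00, -1.34003181e-01]), 'joint_vel': array([-1.73392712e-03,  8.84817662e-04,  1.46935709e-03, -9.45388903e-04,
        7.22231449e-05,  1.22674803e-03]), 'tau': array([-2.40103262e-03, -7.12775302e+01, -5.71054316e+01, -3.37303991e-04,
        1.13815626e-03,  8.93635587e-06]), 'ee_pos': array([227.5163663 , 528.04386352, 250.24709305]), 'tool_rot': array([-6.34576617e-01, -3.07680921e+00,  2.14638784e-04]), 'ft_force': array([-0.95792893,  0.42600699,  0.9398001 ]), 'ft_torque': array([0.0012963 , 0.01326507, 0.02600598]), 'grip_width': 85.58250361474383}
```

View pics/top0.png

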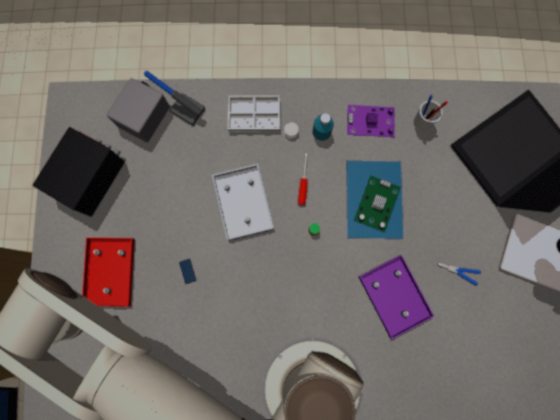

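View pics/side0.png

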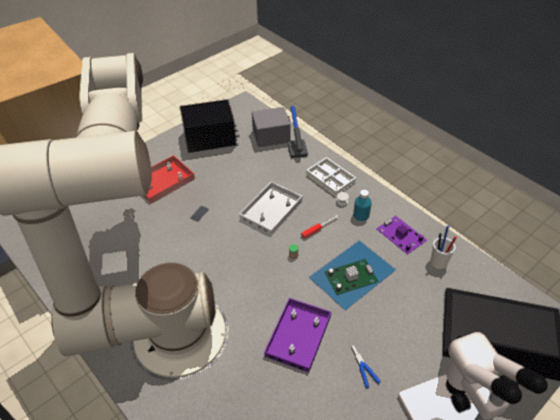

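View pics/wrist0.png

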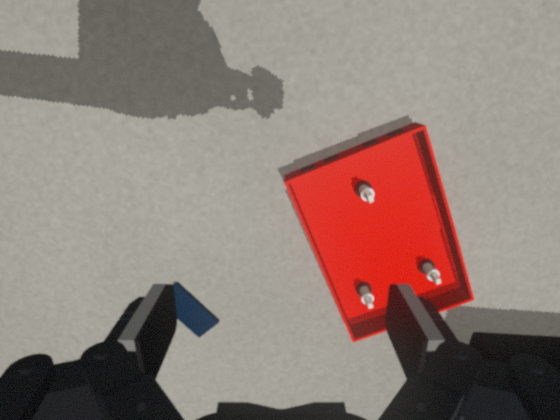

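```bash
cat >> h.py <<'E'
from scipy.spatial.transform import Rotation as Rn
def pose():
    s=manip.get_state(); R=Rn.from_rotvec(s['tool_rot']).as_matrix(); return s,R,np.array(s['ee_pos'])
def plan(tx,ty,tz,yaw=None):
    # yaw = desired world heading of tool y axis
    s,R,p=pose()
    d=R.T@(np.array([tx,ty,tz])-p)
    cy=np.arctan2(R[1,1],R[0,1])
    t=0 if yaw is None else -((yaw-cy+np.pi)%(2*np.pi)-np.pi)  # tool z down: +turn = negative world yaw
    print('pos',np.round(p,1),'toolx',np.round(R[:,0],3),'tooly',np.round(R[:,1],3),'ycur',round(cy,3))
    print('total scaled shift in tool axes',np.round(d/500,4),'turn total scaled',round(t/0.08,3),'rows>=',np.ceil(max(np.linalg.norm(d)/50,abs(t)/0.08)))
E
python3 - <<'E'
from h import *
c=cap('top')
# zoomed crops
im=c['image']
a=cv2.resize(im[150:250,200:290],None,fx=4,fy=4,interpolation=2); b=cv2.resize(im[155:245,340:410],None,fx=4,fy=4,interpolation=2)
h=max(a.shape[0],b.shape[0]); o=np.zeros((h,a.shape[1]+b.shape[1],3),np.uint8); o[:a.shape[0],:a.shape[1]]=a;o[:b.shape[0],a.shape[1]:]=b
cv2.imwrite('pics/crop.png',o)
plan(510,216,220)
hsv=cv2.cvtColor(im,cv2.COLOR_BGR2HSV)
m=((hsv[...,0]>45)&(hsv[...,0]<85)&(hsv[...,1]>80)).astype(np.uint8); m[:, :345]=0;m[:,410:]=0
ys,xs=np.nonzero(m);P=px2w(c,xs,ys,);print(len(xs),P.mean(0),cv2.minAreaRect(P[:,:2].astype(np.float32)))
E
```

```text
pos [227.5 528.1 250.3] toolx [-0.918  0.396  0.   ] tooly [ 0.396  0.918 -0.   ] ycur 1.164
total scaled shift in tool axes [-0.7658 -0.3496  0.0606] turn total scaled 0.0 rows>= 9.0
1161 [ 534.09894514 -200.08735316   14.16163569] ((420.77899169921875, -106.64627075195312), (131.5769500732422, 467.9229431152344), 50.20658493041992)
```

View pics/crop.png

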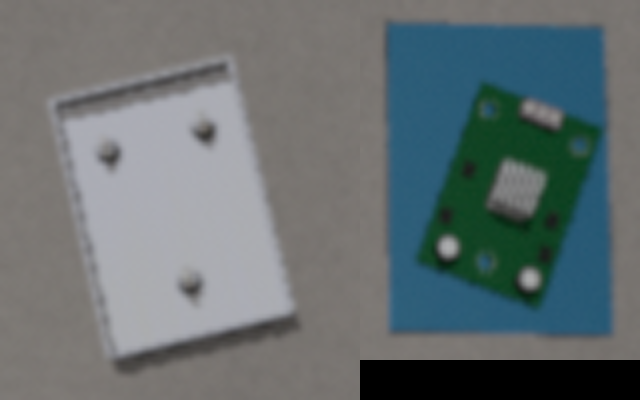

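Call:
arm_command --rows '[[[-0.085,-0.0388,0.0067],0,-1],[[-0.085,-0.0388,0.0067],0,-1],[[-0.085,-0.0388,0.0067],0,-1],[[-0.085,-0.0388,0.0067],0,-1],[[-0.085,-0.0388,0.0067],0,-1],[[-0.085,-0.0388,0.0067],0,-1],[[-0.085,-0.0388,0.0067],0,-1],[[-0.085,-0.0388,0.0067],0,-1]]'

```text
time_s: 1.9
ee_pos: [479.4, 249.3, 223.6]
tool_rot: [0.635, 3.076, 0.0]
ft_force: [1.7, 0.6, 0.2]
grip_width: 85.2
```

Call:
arm_command --rows '[[[-0.0858,-0.0388,0.0067],0,-1],[[0,0,0],0,-1],[[0,0,0],0,-1]]'

```text
time_s: 2.2
ee_pos: [510.5, 215.4, 219.8]
tool_rot: [-0.638, -3.075, 0.0]
ft_force: [0.1, 0.1, 0.1]
grip_width: 85.6
```

```bash
python3 - <<'E'
from h import *
c=cap('wrist','case1'); np.savez('case1.npz',**{k:c[k] for k in c})
s,R,p=pose();print(p,s['joint_pos'],s['ft_force'],s['time_s'])
print(np.round(c['cam_to_world'],4).tolist())
E
```

```text
[509.95065228 216.24687158 220.07553274] [ 2.61873503e-01  1.18854421e-01  1.53410204e+00  1.74691288e-04
  1.48897387e+00 -9.01531716e-01] [-0.08031105 -0.03644753  0.44252949] 2.25
[[0.3989, 0.8681, 0.2956, 433.519], [0.917, -0.3773, -0.1294, 248.5894], [-0.0008, 0.3227, -0.9465, 342.3728], [0.0, 0.0, 0.0, 1.0]]
```

View pics/case1.png

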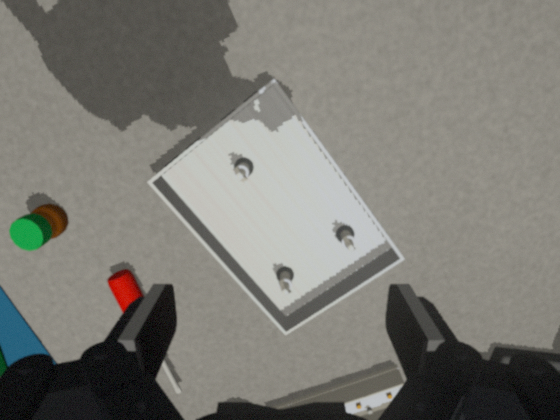

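```bash
cat >> h.py <<'E'
def rimfit(c,zlo=25,zhi=35,gate=None,rmax=170):
    v,u=np.nonzero(c['depth']>0)
    P=px2w(c,u,v)
    m=(P[:,2]>zlo)&(P[:,2]<zhi)&(np.hypot(P[:,0]-gate[0],P[:,1]-gate[1])<rmax)
    return P[m],u[m],v[m]
E
python3 - <<'E'
from h import *
c=dict(np.load('case1.npz'))
g=px2w(c,[150,274,402,287],[181,82,259,332]);print(np.round(g,1))
P,u,v=rimfit(c,25,36,(540,203),130)
print(len(P),cv2.minAreaRect(P[:,:2].astype(np.float32)))
# ray intersect z=30
def atz(c,u,v,z):
    a=px2w(c,u,v,100.);o=np.array(c['cam_to_world'])[:3,3];d=a-o;return o+d*((z-o[2])/d[:,2])[:,None]
q=atz(c,[150,274,402,287],[181,82,259,332],30);print(np.round(q,1)); print(q.mean(0))
e=[(q[2]-q[1]),(q[3]-q[0])];print([np.arctan2(x[1],x[0]) for x in e],[np.linalg.norm(x) for x in e],np.linalg.norm(q[1]-q[0]),np.linalg.norm(q[3]-q[2]))
for (uu,vv) in [(243,168),(345,235),(285,274)]:
    d=c['depth'][vv-14:vv+15,uu-14:uu+15]; Z=px2w(c,*[x.ravel() for x in np.meshgrid(np.arange(uu-14,uu+15),np.arange(vv-14,vv+15))])
    m=(Z[:,2]>33); print(Z[:,2].max(),np.round(Z[m].mean(0),1),m.sum())
yaw=np.mean([np.arctan2(x[1],x[0]) for x in e]);
ct=q.mean(0)[:2]; cy=yaw+np.pi/2
# tool y heading cy -> tool x = heading cy+? currently tool x is (-.918,.396)= tooly rotated +90
tx=np.array([np.cos(cy+np.pi/2),np.sin(cy+np.pi/2)]); t=ct+25*tx
print(yaw,cy); plan(t[0],t[1],220,cy)
E
```

```text
[[460.6 112.2  28.4]
 [429.2 244.3  29.4]
 [620.  291.   28.8]
 [652.1 160.1  28.2]]
3238 ((540.5828247070312, 200.69775390625), (200.88156127929688, 141.2778778076172), 13.932580947875977)
[[460.4 112.9  30. ]
 [429.2 244.3  30. ]
 [619.3 290.8  30. ]
 [650.8 160.6  30. ]]
[539.94918638 202.1578784   30.        ]
[np.float64(0.23966364611583202), np.float64(0.24584512706659611)] [np.float64(195.69318949321925), np.float64(196.30678483311544)] 135.13838782797052 133.922356738028
342.3727628296724 [483.9 189.6  46.1] 102
342.3727628296724 [575.2 250.1  54.2] 51
342.3727628296724 [531.8 206.9 160.5] 22
0.24275438659121407 1.8135507133861106
pos [510.  216.2 220.1] toolx [-0.918  0.396  0.   ] tooly [ 0.396  0.918 -0.   ] ycur 1.163
total scaled shift in tool axes [-0.0265 -0.0324  0.0001] turn total scaled -8.127 rows>= 9.0
```

Call:
arm_command --rows '[[[-0.0265,-0.0324,0],0,-1],[[0,0,0],-1,-1],[[0,0,0],-1,-1],[[0,0,0],-1,-1],[[0,0,0],-1,-1],[[0,0,0],-1,-1],[[0,0,0],-1,-1],[[0,0,0],-1,-1]]'

```text
time_s: 3.05
ee_pos: [515.0, 197.4, 220.5]
tool_rot: [-0.249, 3.131, 0.0]
ft_force: [0.6, 0.2, 0.6]
grip_width: 85.2
```

Call:
arm_command --rows '[[[0,0,0],-1,-1],[[0,0,0],-0.12,-1],[[0,0,0],0,-1],[[0,0,0],0,-1]]'

```text
time_s: 3.45
ee_pos: [515.6, 196.6, 220.3]
tool_rot: [-0.379, 3.119, -0.0]
ft_force: [-0.0, 0.6, -0.3]
grip_width: 85.3
```

```bash
python3 - <<'E'
from h import *
c=cap('wrist','case2'); np.savez('case2.npz',**{k:c[k] for k in c})
s,R,p=pose();print(p,R[:,1],s['joint_pos'],s['time_s'])
P,u,v=rimfit(c,25,36,(540,203),130)
print(len(P),cv2.minAreaRect(P[:,:2].astype(np.float32)))
E
```

```text
[515.64744436 196.40101823 220.20175568] [-2.39429199e-01  9.70913825e-01 -5.35000725e-05] [ 2.24309022e-01  1.14188295e-01  1.53903840e+00 -5.31978821e-05
  1.48833785e+00 -1.58826083e+00] 3.5
3364 ((541.0316162109375, 201.03106689453125), (200.83114624023438, 140.7891387939453), 13.698824882507324)
```

View pics/case2.png

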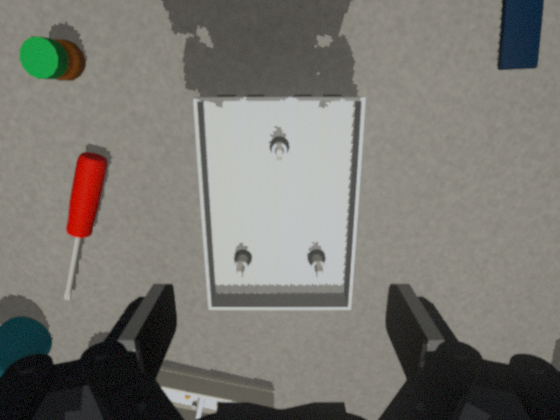

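```bash
cat >> h.py <<'E'
def w2px(c,P):
    P=np.atleast_2d(P); T=np.linalg.inv(np.array(c['cam_to_world']))
    q=(T@np.c_[P,np.ones(len(P))].T)[:3]; a=q[0]/q[2];b=q[1]/q[2];r=1+c['k1']*(a*a+b*b)
    return np.stack([c['fx']*a*r+c['cx'],c['fy']*b*r+c['cy']],-1)
def fr(cx,cy,yaw,L):
    L=np.atleast_2d(np.array(L,float));c,s=np.cos(yaw),np.sin(yaw)
    return np.c_[cx+c*L[:,0]-s*L[:,1],cy+s*L[:,0]+c*L[:,1],L[:,2]]
HOLES=[(56,37),(56,-37),(-56,0)]
E
python3 - <<'E'
from h import *
c=dict(np.load('case2.npz')); im=c['image'].copy()
tip=fr(541,201,0.2395,[h+(39.4,) for h in HOLES]); rim=fr(541,201,0.2395,[(100,70,30),(100,-70,30),(-100,-70,30),(-100,70,30)])
pt=w2px(c,tip);pr=w2px(c,rim);print(pt,pr)
big=cv2.resize(im,None,fx=4,fy=4,interpolation=cv2.INTER_CUBIC)
tiles=[]
for q in list(pt)+list(pr):
    Q=((q+.5)*4).astype(int); cv2.drawMarker(big,tuple(Q.tolist()),(0,0,255),0,14,1)
for q in list(pt)+[pr[0],pr[1],pr[2]]:
    x,y=((q+.5)*4).astype(int); tiles.append(big[y-120:y+120,x-120:x+120])
cv2.imwrite('pics/posts.png',np.vstack([np.hstack(tiles[:3]),np.hstack(tiles[3:])]))
E
```

```text
[[319.2527967  275.40855942]
 [238.45610974 275.32264605]
 [278.72904173 153.44938545]] [[350.26586235 310.47000115]
 [207.65384496 310.30796133]
 [192.25952627  97.55754187]
 [365.29067836  97.66493457]]
```

View pics/posts.png

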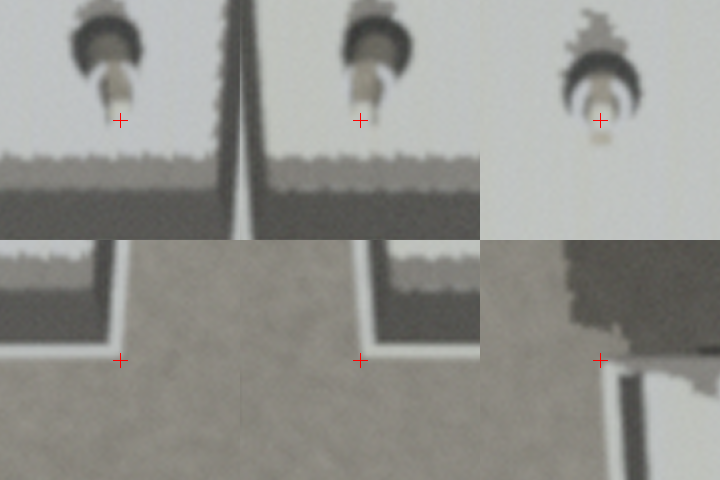

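```bash
python3 - <<'E'
from h import *
c=dict(np.load('case2.npz')); im=c['image'].copy()
S=12
t=np.linspace(0,2*np.pi,40)
tiles=[]
big=cv2.resize(im,None,fx=S,fy=S,interpolation=cv2.INTER_CUBIC)
raw=big.copy()
for h in HOLES:
    for z,r,col in [(39.4,2.5,(0,0,255)),(25,6.5,(0,255,0)),(3,6.5,(255,0,0))]:
        L=np.c_[h[0]+r*np.cos(t),h[1]+r*np.sin(t),z*np.ones(40)]
        q=w2px(c,fr(541,201,0.2395,L)); cv2.polylines(big,[((q+.5)*S).astype(int)],True,col,1)
for B in (raw,big):
  for h in HOLES:
    x,y=((w2px(c,fr(541,201,.2395,[h+(30,)]))[0]+.5)*S).astype(int); tiles.append(B[y-130:y+130,x-130:x+130])
cv2.imwrite('pics/posts2.png',np.vstack([np.hstack(tiles[:3]),np.hstack(tiles[3:])]))
# depth patches
for h in HOLES:
    x,y=w2px(c,fr(541,201,.2395,[h+(32,)]))[0].round().astype(int)
    U,V=np.meshgrid(np.arange(x-9,x+10),np.arange(y-12,y+13)); P=px2w(c,U.ravel(),V.ravel())
    ok=c['depth'][V.ravel(),U.ravel()]>0
    Z=np.where(ok,P[:,2],-1).reshape(U.shape); print(x,y); print(Z.round().astype(int))
E
```

```text
318 272
[[ 5  6  6 13 15 16 19 20 21 20 22 21 15  5  5  4  3  4  3]
 [ 5  5  5 14 20 21 21 23 23 24 23 22 23 19  4  5  2  2  3]
 [ 5  6  5 -1 23 24 22 23 24 24 24 23 24 24 21  1  2  1  2]
 [ 6  4  5 21 23 23 23 24 28 28 28 30 24 23 23  2  3  2  3]
 [ 2  5 20 24 24 24 24 25 29 31 29 30 30 23 23 21  2  2  2]
 [ 1  1 21 24 23 23 24 26 31 30 32 31 31 24 24 25  3  2  2]
 [ 1  3 24 24 23 24 27 27 32 33 32 33 32 24 24 23  2  1  2]
 [ 1  1 23 25 23 26 27 30 32 32 33 33 33 23 24 23  1  2  2]
 [ 2  2 23 23 23 26 29 31 34 34 33 35 34 29 23 24  1  2  2]
 [ 3  3  3 22 23 27 30 32 35 35 34 36 35 30 24 23  2  3  2]
 [ 3  3  3 23 24 24 30 33 37 34 35 36 36 30 24  2  3  2  3]
 [ 2  2  3  2 24 23 32 33 36 37 37 36 36 33  2  1  4  3  1]
 [ 3  1  1  2  3 23 30 35 37 36 37 37 39 35  2  2  2  1  2]
 [ 1  3  2  2  1  2  2 35 37 37 37 39 39  1  2  2  2  3  1]
 [ 2  2  2 -1  1  3  1 31 37 38 38 39 37  2  1  2  2  1  2]
 [ 2  3  2  2  3  2  2 31 36 37 37 38 38  2  3  1  1  2  2]
 [ 2  3  1  1  2  3  3 32 37 38 37 37 38  1  1  4  2  2  2]
 [ 3  2  2  2  1  2  1  2  2  2  2  2 -1  3  0  1  3  2  3]
 [ 2  3  2  
[... 2726 characters left out ...]
39 41 39 41 41 40 37 25 26 25  4  2  2]
 [ 2  2  3 25 26 25 40 40 42 39 40 39 34 25 25 25  3  1  2]
 [ 3  1  1 25 24 26 40 40 40 39 39 39 25 26 25  2  1  1  1]
 [ 2  2  2  2 26 26 38 40 40 39 38 39 26 27  2  3  2  3  3]
 [ 3  2  2  1  3  2 36 38 37 37 37 37 25  2  1  1  2  3  0]
 [ 1  2  3  2  2  2  1 34 35 35 34 35  1  2  0  2  2  2  1]
 [ 1  1  2  2  2  2  3 33 32 32 33 33  0  1  2  3  2  2  2]
 [ 2  3  3  2  2  2  3  3  2  2  2  1  2  2  1  2  1  1  2]
 [ 1  2  2  1  2  2  2  0  1  1  3  2  0  1  2  2  1  2  1]
 [ 1  2  2  1  3  3  3  2  3  2  2  2  3  2  2  3  1  0  1]
 [ 3  2  3  1  1  3  1  2  2  1  3  2  2  2  1  3  1  1  2]
 [ 2  2  2  3  1  1  1  2  1  1  1  2  1  3  1  3  2  1  2]]
```

View pics/posts2.png

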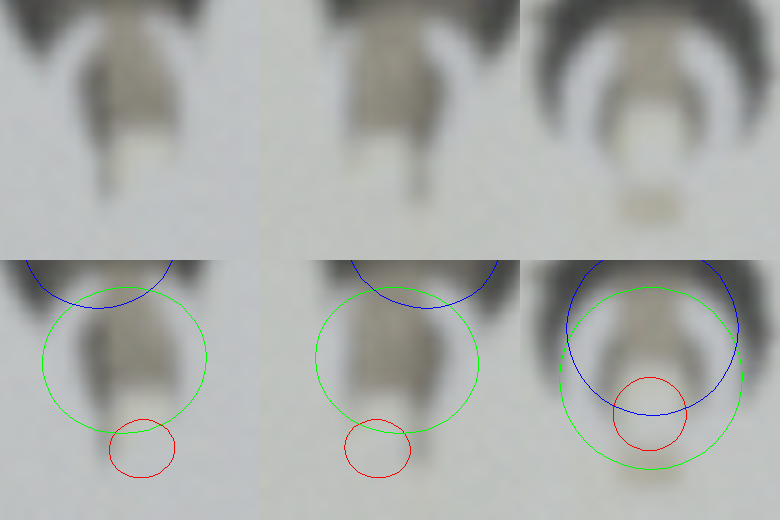

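```bash
python3 - <<'E'
from h import *
c=dict(np.load('case2.npz'))
W=[]
for h,sh in zip(HOLES,(23.7,23.8,25.6)):
    x,y=w2px(c,fr(541,201,.2395,[h+(32,)]))[0].round().astype(int)
    U,V=np.meshgrid(np.arange(x-11,x+12),np.arange(y-16,y+14)); P=px2w(c,U.ravel(),V.ravel())
    loc=(P[:,:2]-[541,201])@np.array([[np.cos(.2395),-np.sin(.2395)],[np.sin(.2395),np.cos(.2395)]])-h
    tp=(P[:,2]>sh+12.8)&(P[:,2]<45)&(np.hypot(*loc.T)<8); s=(abs(P[:,2]-sh)<1.8)&(np.hypot(*loc.T)<9)
    al=(P[:,2]>sh-1.8)&(P[:,2]<45)&(np.hypot(*loc.T)<9)
    bx=lambda a:((a.min(0)+a.max(0))/2).round(2)
    print('tip',loc[tp].mean(0).round(2),bx(loc[tp]),tp.sum(),P[tp,2].mean(),'sh',bx(loc[s]),P[s,2].mean(),s.sum(), cv2.minEnclosingCircle(loc[s].astype(np.float32)))
P,u,v=rimfit(c,25,36,(540,203),130)
l=(P[:,:2]-[541,201])@np.array([[np.cos(.2395),-np.sin(.2395)],[np.sin(.2395),np.cos(.2395)]])
for i,n in((0,92),(1,62)):
    a=l[l[:,i]>n];b=l[l[:,i]<-n];o=abs(a[:,1-i])<(60 if i==0 else 90);o2=abs(b[:,1-i])<(60 if i==0 else 90)
    print(i,np.median(a[o,i]),np.median(b[o2,i]),'slopes',np.polyfit(a[o,1-i],a[o,i],1)[0],np.polyfit(b[o2,1-i],b[o2,i],1)[0])
print('rim z',np.median(P[:,2]))
# go to board: tool y heading for board yaw -0.4
yaw=-0.4;cy=yaw+np.pi/2;tx=np.array([np.cos(cy+np.pi/2),np.sin(cy+np.pi/2)]);t=np.array([534,-200])+25*tx
plan(t[0],t[1],220,cy)
E
```

```text
tip [-0.82 -0.09] [-1.33 -0.1 ] 26 37.5745492921344 sh [-0.83 -0.12] 23.503757046434202 66 ((-0.5252978801727295, -0.11795580387115479), 6.688095569610596)
tip [-0.93  0.13] [-0.95 -0.07] 30 37.65432565314245 sh [-0.67  0.19] 23.694545923059213 70 ((-0.2692888081073761, 0.021188711747527122), 6.5372514724731445)
tip [-0.72 -0.2 ] [-0.74 -0.19] 42 39.62492241230778 sh [-0.09  0.14] 25.569352402838867 76 ((-0.3298113942146301, -0.1338168829679489), 6.526097297668457)
0 96.80278571224596 -98.77306778755113 slopes -0.0009394299467789538 -0.0015097732562767883
1 68.24170816117314 -67.96535396912975 slopes 0.0005885212236231528 -0.0001907833958777168
rim z 28.724235967855407
pos [515.6 196.4 220.2] toolx [-0.971 -0.239 -0.   ] tooly [-0.239  0.971 -0.   ] ycur 1.813
total scaled shift in tool axes [ 1.942e-01 -7.486e-01  4.000e-04] turn total scaled 8.022 rows>= 9.0
```

Call:
arm_command --rows '[[[0.0243,-0.0936,0],0,-1],[[0.0243,-0.0936,0],0,-1],[[0.0243,-0.0936,0],0,-1],[[0.0243,-0.0936,0],0,-1],[[0.0243,-0.0936,0],0,-1],[[0.0243,-0.0936,0],0,-1],[[0.0243,-0.0936,0],0,-1],[[0.0243,-0.0936,0],0,-1]]'

```text
time_s: 4.3
ee_pos: [511.1, -192.7, 220.4]
tool_rot: [-0.378, 3.118, -0.0]
ft_force: [1.1, -0.7, -0.5]
grip_width: 85.3
```

Call:
arm_command --rows '[[[0,0,0],1,-1],[[0,0,0],1,-1],[[0,0,0],1,-1],[[0,0,0],1,-1],[[0,0,0],1,-1],[[0,0,0],1,-1],[[0,0,0],1,-1],[[0,0,0],1,-1]]'

```text
time_s: 5.1
ee_pos: [511.5, -190.6, 220.2]
tool_rot: [-0.627, -3.078, 0.0]
ft_force: [-0.7, 0.8, 0.1]
grip_width: 85.2
```

Call:
arm_command --rows '[[[0,0,0],0,-1],[[0,0,0],0,-1]]'

```text
time_s: 5.3
ee_pos: [511.5, -190.7, 220.2]
tool_rot: [-0.617, -3.08, 0.0]
ft_force: [0.4, 0.0, 0.8]
grip_width: 85.5
```

```bash
python3 - <<'E'
from h import *
c=cap('wrist','board1'); np.savez('board1.npz',**{k:c[k] for k in c})
s,R,p=pose();print(p,R[:,1],s['joint_pos'],s['time_s'])
E
```

```text
[ 511.50760792 -190.67681346  220.19459679] [ 3.85043275e-01  9.22898513e-01 -1.04221370e-04] [-4.97916077e-01  1.01971028e-01  1.55255032e+00 -1.02366585e-04
  1.48704446e+00 -1.67344913e+00] 5.35
```

View pics/board1.png

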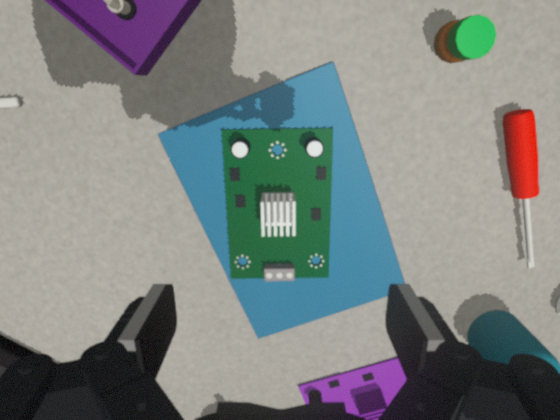

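```bash
python3 - <<'E'
from h import *
from scipy.optimize import least_squares
c=dict(np.load('board1.npz')); im=c['image']
hsv=cv2.cvtColor(im,cv2.COLOR_BGR2HSV)
def atz(c,u,v,z):
    a=px2w(c,u,v,100.);o=np.array(c['cam_to_world'])[:3,3];d=a-o;return o+d*((z-o[2])/d[:,2])[:,None]
C=[]
for (x,y) in [(316,261),(243,262),(277,150)]:
    g=((hsv[y-11:y+12,x-11:x+12,0]>45)&(hsv[y-11:y+12,x-11:x+12,0]<90)).astype(np.uint8)
    ng=(1-g); n,l,st,ce=cv2.connectedComponentsWithStats(ng)
    V,U=np.nonzero(ng); r=np.hypot(U-11,V-11)<10; 
    cc=np.array([U[r].mean()+x-11,V[r].mean()+y-11]); (ex,ey),er=cv2.minEnclosingCircle(np.c_[U[r],V[r]].astype(np.float32))
    print(cc,(ex+x-11,ey+y-11,er)); C.append(cc)
C=np.array(C)
for name,z in (('true z',6.0),('depth z',None)):
    Q=atz(c,C[:,0],C[:,1],6.0)
def f(p): return (fr(p[0],p[1],p[2],[h+(0,) for h in HOLES])[:,:2]-Q[:,:2]).ravel()
r=least_squares(f,[534,-200,-.4]);print('holes fit',r.x,np.round(r.fun,2))
# depth fit of board outline
v,u=np.nonzero(c['depth']>0);P=px2w(c,u,v)
k=((hsv[...,0]>45)&(hsv[...,0]<90)&(hsv[...,1]>80))[v,u]&(np.hypot(P[:,0]-534,P[:,1]+200)<100)
print('board z',np.median(P[k,2]),cv2.minAreaRect(P[k][:,:2].astype(np.float32)))
k=(P[:,2]>30)&(P[:,2]<42)&(np.hypot(P[:,0]-r.x[0],P[:,1]-r.x[1])<26)
print('sink',P[k].mean(0),np.percentile(P[k,2],[50,95]),cv2.minAreaRect(P[k][:,:2].astype(np.float32)))
S=3;big=cv2.resize(im[100:300,190:370],None,fx=S,fy=S,interpolation=2)
for h in HOLES:
    q=w2px(c,fr(*r.x,[h+(6,)]))[0]; cv2.drawMarker(big,tuple((((q+.5)-[190,100])*S).astype(int).tolist()),(0,0,255),0,12,1)
q=w2px(c,fr(*r.x,[(75,50,6),(75,-50,6),(-75,-50,6),(-75,50,6)]));cv2.polylines(big,[(((q+.5)-[190,100])*S).astype(int)],True,(0,0,255),1)
q=w2px(c,fr(*r.x,[(16,15,36),(16,-15,36),(-16,-15,36),(-16,15,36)]));cv2.polylines(big,[(((q+.5)-[190,100])*S).astype(int)],True,(0,255,255),1)
cv2.imwrite('pics/bfit.png',big)
plan(r.x[0],r.x[1],60,r.x[2]+np.pi/2)
E
```

```text
[315.73846154 259.93846154] (315.5, 259.5, 4.743516445159912)
[242.31818182 260.72727273] (242.71276569366455, 259.88297843933105, 5.166524887084961)
[276.98989899 149.22222222] (277.5, 149.5, 7.7782745361328125)
holes fit [ 5.35576785e+02 -2.04021860e+02 -3.82426400e-01] [ 0.25  0.14  0.21 -0.38 -0.46  0.24]
board z 5.041657529676627 ((536.36474609375, -204.89381408691406), (142.46902465820312, 150.2804718017578), 67.87850952148438)
sink [ 535.96198521 -204.73136051   34.85914931] [34.97108282 36.27954476] ((536.7009887695312, -204.91336059570312), (29.508466720581055, 32.93397903442383), 67.96644592285156)
pos [ 511.5 -190.7  220.2] toolx [-0.923  0.385 -0.   ] tooly [ 0.385  0.923 -0.   ] ycur 1.176
total scaled shift in tool axes [-0.0547 -0.0061  0.3204] turn total scaled -0.16 rows>= 4.0
```

View pics/bfit.png

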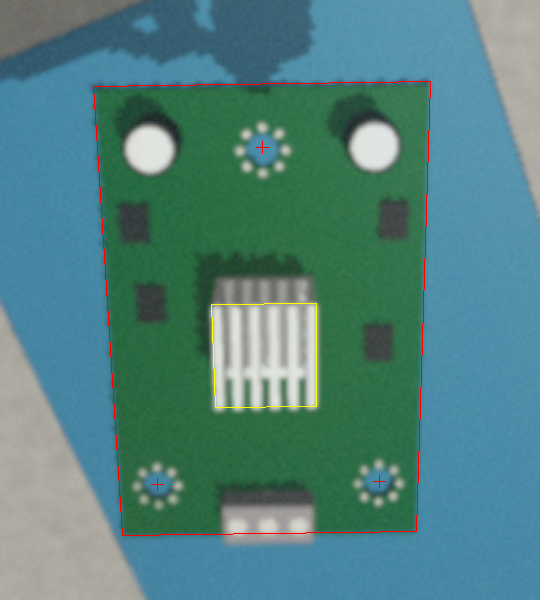

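Call:
arm_command --rows '[[[-0.0276,-0.003,0.08],-0.16,-1],[[-0.0277,-0.003,0.08],0,-1],[[0,0,0.08],0,-1],[[0,0,0.08],0,-1],[[0,0,0.04],0,-1],[[0,0,0.018],0,-1],[[0,0,0],0,-1],[[0,0,0],0,-1]]'

```text
time_s: 6.15
ee_pos: [536.5, -204.4, 32.4]
tool_rot: [0.599, 3.082, -0.001]
ft_force: [0.2, -1.1, 0.7]
grip_width: 85.3
```

Call:
arm_command --rows '[[[0,0,0],0,1],[[0,0,0],0,1],[[0,0,0],0,1],[[0,0,0],0,1],[[0,0,0],0,1],[[0,0,0],0,1],[[0,0,0],0,1],[[0,0,0],0,1]]' --squeeze 50

```text
time_s: 6.95
ee_pos: [536.2, -204.1, 31.8]
tool_rot: [0.6, 3.083, -0.0]
ft_force: [-1.9, 1.3, 7.5]
grip_width: 29.0
```

```bash
python3 - <<'E'
from h import *
c=cap('wrist','grasp1'); s,R,p=pose();print(p,R[:,1],s['grip_width'],s['ft_force'],s['time_s'])
E
```

```text
[ 536.1697591  -204.12891156   31.7535488 ] [ 3.74909248e-01  9.27061500e-01 -1.75707166e-04] 28.826561097231902 [-1.49605757  0.62880952  7.22695006] 7.0
```

View pics/grasp1.png

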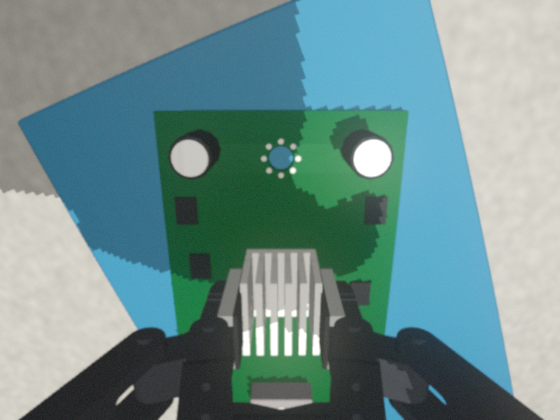

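Call:
arm_command --rows '[[[0,0,-0.01],0,1],[[0,0,-0.03],0,1],[[0,0,-0.06],0,1],[[0,0,-0.09],0,1],[[0,0,-0.09],0,1],[[0,0,0],0,1],[[0,0,0],0,1],[[0,0,0],0,1]]'

```text
time_s: 7.8
ee_pos: [535.4, -203.8, 170.3]
tool_rot: [-0.6, -3.082, -0.001]
ft_force: [-0.2, 0.8, -3.2]
grip_width: 29.2
```

```bash
python3 - <<'E'
from h import *
c=cap('wrist','lift1'); np.savez('lift1.npz',**{k:c[k] for k in c}); s,R,p=pose();print(p,R[:,1],s['grip_width'],s['ft_force'],s['ft_torque'],s['time_s'],s['joint_pos'])
E
```

```text
[ 535.35064451 -203.73191381  169.91396782] [3.75027631e-01 9.27013618e-01 1.64737025e-04] 28.939745710593776 [-0.1183462   0.30204618 -2.55688231] [0.01514968 0.01573546 0.00563041] 7.85 [-4.98069242e-01  1.86961131e-01  1.55899438e+00 -8.90768783e-05
  1.39785869e+00 -1.68442374e+00]
```

View pics/lift1.png

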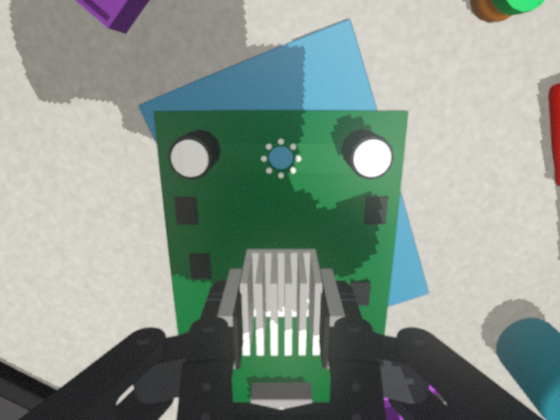

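```bash
cat >> h.py <<'E'
def atz(c,u,v,z):
    a=px2w(c,u,v,100.);o=np.array(c['cam_to_world'])[:3,3];d=a-o;return o+d*((z-o[2])/d[:,2])[:,None]
E
python3 - <<'E'
from h import *
c=dict(np.load('lift1.npz'));im=c['image']
s,R,p=pose()
hsv=cv2.cvtColor(im,cv2.COLOR_BGR2HSV)
g=((hsv[...,0]>40)&(hsv[...,0]<90)&(hsv[...,1]>70)).astype(np.uint8)
# top edge row
ed=[(u,np.nonzero(g[95:130,u])[0].min()+95) for u in range(170,400,5)]
ed=np.array(ed);k=np.polyfit(ed[:,0],ed[:,1],1);print('edge row at 281',np.polyval(k,281),'slope',k[0])
L=[];Rr=[]
for v in range(120,240,4):
    x=np.nonzero(g[v,140:420])[0]+140; L.append((x.min(),v)); Rr.append((x.max(),v))
# hole c
x0,y0=281,158;w=g[y0-13:y0+14,x0-13:x0+14];V,U=np.nonzero(1-w);m=np.hypot(U-13,V-13)<9;hc=(U[m].mean()+x0-13,V[m].mean()+y0-13);print('hole c',hc)
zt=p[2]-25.75
d=px2w(c,[281,200,300],[140,225,200]);print('measured top z',d[:,2],'expected',zt)
def tool(P): return (P-p)@R
print('hole c tool',tool(atz(c,[hc[0]],[hc[1]],zt)))
e=tool(atz(c,ed[:,0],ed[:,1]-.5,zt)); print('edge toolx',np.polyfit(e[:,1],e[:,0],1))
l=np.array(L);r=np.array(Rr)
l=tool(atz(c,l[:,0]-.5,l[:,1],zt));r=tool(atz(c,r[:,0]+.5,r[:,1],zt));print('L',np.polyfit(l[:,0],l[:,1],1),'R',np.polyfit(r[:,0],r[:,1],1), np.median(l[:,1]),np.median(r[:,1]))
E
```

```text
edge row at 281 110.45546716003697 slope 0.000703052728954701
hole c (np.float64(281.0), np.float64(158.0))
measured top z [144.94218089 144.48990741 143.63923062] expected 144.16396781806452
hole c tool [[55.63011858 -0.18772834 25.87337399]]
edge toolx [-1.88668688e-03  7.45045459e+01]
L [-9.45767171e-03 -4.92809843e+01] R [-1.01055263e-02  4.95702803e+01] -49.693326515126415 49.07370376832647
```

```bash
python3 - <<'E'
from h import *
plan(539.8,201,169.9,1.811)
E
```

```text
pos [ 535.4 -203.7  169.9] toolx [-0.927  0.375  0.002] tooly [0.375 0.927 0.   ] ycur 1.186
total scaled shift in tool axes [0.2953 0.7537 0.0008] turn total scaled -7.808 rows>= 9.0
```

Call:
arm_command --rows '[[[0.015,0.04,0],0,1],[[0.0325,0.083,0],0,1],[[0.0325,0.083,0],0,1],[[0.0325,0.083,0],0,1],[[0.0325,0.083,0],0,1],[[0.0325,0.083,0],0,1],[[0.0325,0.083,0],0,1],[[0.0325,0.083,0],0,1]]'

```text
time_s: 8.65
ee_pos: [539.2, 131.0, 170.0]
tool_rot: [-0.6, -3.082, 0.001]
ft_force: [0.8, -0.6, -2.3]
grip_width: 29.1
```

Call:
arm_command --rows '[[[0.0325,0.083,0],0,1],[[0.0203,0.0497,0],0,1],[[0,0,0],-0.95,1],[[0,0,0],-0.95,1],[[0,0,0],-0.95,1],[[0,0,0],-0.95,1],[[0,0,0],-0.95,1],[[0,0,0],-0.95,1]]'

```text
time_s: 9.45
ee_pos: [539.9, 200.6, 169.7]
tool_rot: [0.117, -3.137, 0.001]
ft_force: [0.1, 0.5, -2.1]
grip_width: 28.8
```

Call:
arm_command --rows '[[[0,0,0],-0.95,1],[[0,0,0],-0.95,1],[[0,0,0.05],-0.21,1],[[0,0,0.05],0,1],[[0,0,0.02],0,1],[[0,0,0],0,1],[[0,0,0],0,1]]'

```text
time_s: 10.15
ee_pos: [540.6, 200.7, 111.6]
tool_rot: [-0.377, 3.119, -0.0]
ft_force: [0.5, -0.0, -2.7]
grip_width: 29.1
```

```bash
python3 - <<'E'
from h import *
c=cap('wrist','hov1'); np.savez('hov1.npz',**{k:c[k] for k in c}); s,R,p=pose();print(p,R[:,1],s['grip_width'],s['ft_force'],s['ft_torque'],s['time_s'])
plan(539.8,201,75,1.811)
E
```

```text
[540.83287565 200.78767749 112.10909077] [-2.37970625e-01  9.71272350e-01 -6.36779722e-05] 28.998903389548406 [ 0.72566574 -0.10010761 -2.51284506] [ 0.00059188  0.0581562  -0.01381494] 10.2
pos [540.8 200.8 112.1] toolx [-0.971 -0.238 -0.001] tooly [-0.238  0.971 -0.   ] ycur 1.811
total scaled shift in tool axes [0.002  0.0009 0.0742] turn total scaled 0.001 rows>= 1.0
```

View pics/hov1.png

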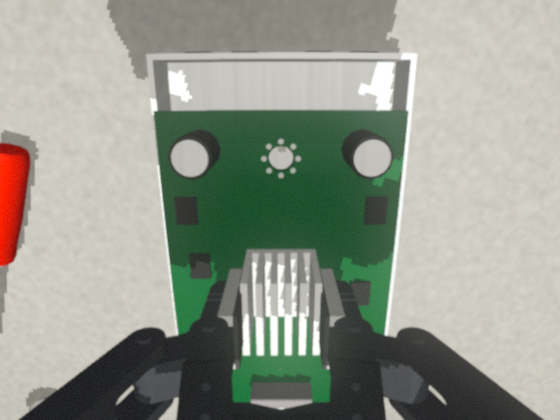

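Call:
arm_command --rows '[[[0.0015,0.0006,0.03],0,1],[[0,0,0.03],0,1],[[0,0,0.012],0,1],[[0,0,0],0,1],[[0,0,0],0,1]]'

```text
time_s: 10.7
ee_pos: [539.6, 200.8, 75.1]
tool_rot: [0.377, -3.119, 0.0]
ft_force: [0.0, 0.1, -2.5]
grip_width: 29.3
```

```bash
python3 - <<'E'
from h import *
c=cap('wrist','hov2'); np.savez('hov2.npz',**{k:c[k] for k in c}); s,R,p=pose();print(p,R[:,1],s['ft_force'],s['ft_torque'],s['time_s'])
plan(539.8,201,75,1.811)
im=c['image']
big=cv2.resize(im[20:180,140:420],None,fx=2.8,fy=2.8,interpolation=2)
h=cv2.resize(im[140:176,263:299],None,fx=10,fy=10,interpolation=2)
cv2.imwrite('pics/hov2b.png',big);cv2.imwrite('pics/hov2c.png',h)
d=c['depth'][150:168,272:291];print(d.round().astype(int))
E
```

```text
[539.79083366 200.84527056  75.46751079] [-2.38087121e-01  9.71243799e-01 -8.18031523e-05] [-0.56099906  0.21369721 -2.39134485] [-0.0209694   0.01131845 -0.00195593] 10.75
pos [539.8 200.8  75.5] toolx [-0.971 -0.238 -0.   ] tooly [-0.238  0.971 -0.   ] ycur 1.811
total scaled shift in tool axes [-0.0001  0.0003  0.0009] turn total scaled 0.002 rows>= 1.0
[[171 165 163 162 159 158 160 158 158 159 158 159 158 158 162 163 167 168
  150]
 [168 165 162 161 159 157 158 159 158 158 159 159 158 157 161 164 166 167
  172]
 [168 166 162 161 158 159 159 158 157 158 158 158 158 159 160 163 165 168
  173]
 [173 165 162 160 158 159 159 158 157 157 159 157 159 159 159 162 164 173
  173]
 [172 165 161 159 158 159 158 158 159 158 158 156 157 159 160 161 167 173
  173]
 [172 168 163 159 160 159 158 159 159 158 158 158 159 159 159 161 167 173
  172]
 [172 174 164 159 159 159 158 158 158 159 158 159 158 158 158 164 169 172
  172]
 [172 172 174 159 160 158 158 158 158 159 160 158 160 160 158 164 173 174
  172]
 [173 173 172 173 159 159 160 159 159 159 160 159 160 159 161 174 173 174
  173]
 [172 174 173 174 161 160 159 159 158 158 160 160 161 160 174 174 173 174
  174]
 [174 173 173 174 159 160 160 159 158 161 160 159 159 161 174 173 174 173
  174]
 [174 173 174 174 160 160 161 160 160 158 159 161 160 161 174 173 174 173
  197]
 [197 198 174 173 161 161 160 160 161 160 160 161 161 161 174 174 197 198
  198]
 [198 198 197 198 161 162 162 162 162 162 162 162 162 162 197 198 199 199
  197]
 [198 198 198 198 163 164 164 164 163 164 164 163   0 163 198 199 197 199
  153]
 [198 199 199 198 164 164 165 164 166 166 165 164 164 166 198 199 199 198
  153]
 [154 199 199 198 167 166 167 167 166 167 167 166 166 168 198 198 199 153
  152]
 [152 154 199 198 168 168 167 167 167 167 167 168 167 169 200 155 153 152
  153]]
```

View pics/hov2b.png

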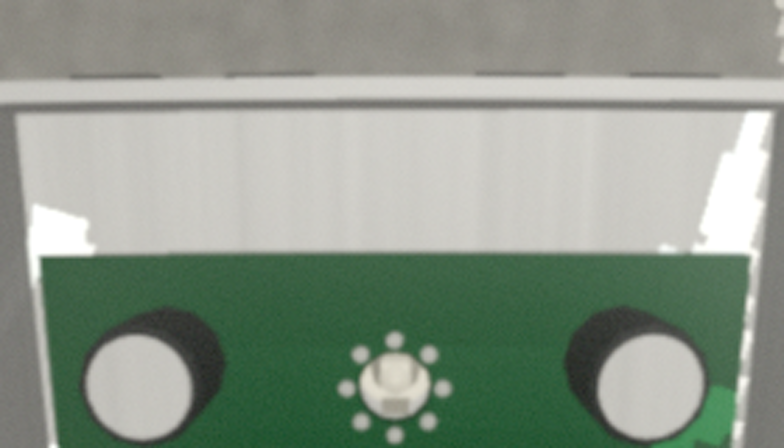

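View pics/hov2c.png

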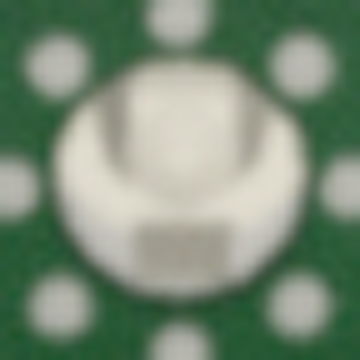

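```bash
python3 - <<'E'
from h import *
c=dict(np.load('hov2.npz'));s,R,p=pose()
for (u,v) in [(275.5,156),(286,156),(281,161.5),(281,150)]:
    P=px2w(c,[u],[v],158.5); print((u,v),np.round((P-p)@R,2),P[0,2])
# hole c center at top plane & board
zt=p[2]-25.75
print('hole',(atz(c,[281.],[158.],zt)-p)@R, 'board top meas',px2w(c,[281,300],[138,180])[:,2],zt)
x=c['depth'][140:180,281];print(x.round(1))
E
```

```text
(275.5, 156) [[55.12 -2.12 35.42]] 40.02179569354607
(286, 156) [[55.11  2.35 35.43]] 40.01889686357373
(281, 161.5) [[52.89  0.22 34.67]] 40.777665491602164
(281, 150) [[57.54  0.22 36.25]] 39.19357573254382
hole [[56.08388676  0.21996896 25.72870644]] board top meas [47.08631614 48.12309819] 49.71751079254183
[148.2 147.8 148.5 147.7 148.2 147.9 159.4 159.7 159.  159.2 158.5 158.3
 158.5 157.4 157.7 158.5 159.3 159.  159.1 158.5 160.8 158.4 160.1 161.7
 163.8 165.7 167.5 166.5 198.2 155.1 152.6 152.6 152.6 151.6 153.1 152.1
 154.1 152.9 154.  153.9]
```

Call:
arm_command --rows '[[[-0.001,0,0.006],0,1],[[0,0,0.006],0,1],[[0,0,0.004],0,1],[[0,0,0],0,1]]'

```text
time_s: 11.15
ee_pos: [539.9, 200.9, 66.8]
tool_rot: [0.377, -3.118, 0.0]
ft_force: [0.9, -0.0, -3.7]
grip_width: 28.9
```

Call:
arm_command --rows '[[[0,0,0.002],0,1],[[0,0,0],0,1]]'

```text
time_s: 11.35
ee_pos: [540.0, 200.9, 66.1]
tool_rot: [0.377, -3.119, 0.0]
ft_force: [0.2, 0.5, -2.0]
grip_width: 29.2
```

Call:
arm_command --rows '[[[0,0,0.002],0,1],[[0,0,0],0,1]]'

```text
time_s: 11.55
ee_pos: [540.0, 200.9, 65.0]
tool_rot: [0.377, -3.119, 0.0]
ft_force: [-0.1, 0.8, -1.9]
grip_width: 28.9
```

Call:
arm_command --rows '[[[0,0,0.002],0,1],[[0,0,0],0,1]]'

```text
time_s: 11.75
ee_pos: [540.1, 200.9, 64.1]
tool_rot: [0.377, -3.119, 0.0]
ft_force: [-0.6, -0.1, -1.1]
grip_width: 29.3
```

Contact is just starting; continue in small steps.

Call:
arm_command --rows '[[[0,0,0.001],0,1],[[0,0,0],0,1]]'

```text
time_s: 11.95
ee_pos: [540.1, 200.9, 63.7]
tool_rot: [-0.377, 3.119, -0.0]
ft_force: [0.0, 1.2, -0.4]
grip_width: 29.2
```

Call:
arm_command --rows '[[[0,0,0.001],0,1],[[0,0,0],0,1]]'

```text
time_s: 12.15
ee_pos: [540.1, 200.9, 63.2]
tool_rot: [-0.377, 3.119, -0.0]
ft_force: [-0.0, -0.3, 1.5]
grip_width: 29.4
```

```bash
python3 - <<'E'
from h import *
c=cap('wrist','seat1'); s,R,p=pose();print(p,s['ft_force'],s['ft_torque'],s['time_s'])
h=cv2.resize(c['image'][130:186,253:309],None,fx=7,fy=7,interpolation=2)
cv2.imwrite('pics/seat1c.png',np.hstack([h,cv2.resize(c['image'],(523,392))[:, :400]]))
E
```

```text
[540.09194889 200.94497403  63.18065731] [0.11183686 0.34309245 0.76742979] [-0.05616512  0.1666943  -0.03154439] 12.2
```

View pics/seat1c.png

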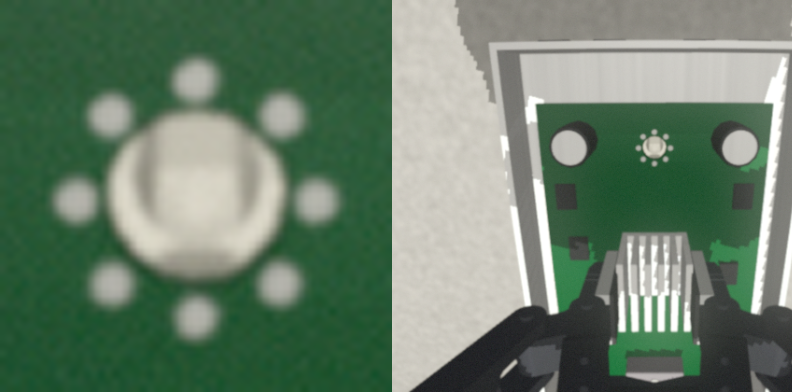

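Call:
arm_command --rows '[[[0,0,0.001],0,1],[[0,0,0],0,0.2],[[0,0,0],0,0.2],[[0,0,0],0,-1],[[0,0,0],0,-1],[[0,0,0],0,-1],[[0,0,0],0,-1],[[0,0,0],0,-1]]'

```text
time_s: 13.0
ee_pos: [540.1, 200.9, 62.6]
tool_rot: [0.377, -3.119, 0.0]
ft_force: [0.4, 0.1, -0.6]
grip_width: 85.4
```

Call:
arm_command --rows '[[[0,0,-0.04],0,-1],[[0,0,-0.09],0,-1],[[0,0,-0.09],0,-1],[[0.05,0,-0.095],0,1],[[0,0,0],0,1],[[0,0,0],0,1]]'

```text
time_s: 13.6
ee_pos: [517.5, 195.4, 218.0]
tool_rot: [-0.377, 3.117, 0.0]
ft_force: [0.5, -0.7, -0.6]
grip_width: 44.4
```

```bash
python3 - <<'E'
from h import *
c=cap('wrist','rest1'); np.savez('rest1.npz',**{k:c[k] for k in c});s,R,p=pose();print(p,s['ft_force'],s['time_s'],s['grip_width'])
E
```

```text
[517.3083449  195.362777   216.58751844] [0.73842346 0.67640111 0.17622527] 13.65 36.09964775590388
```

View pics/rest1.png

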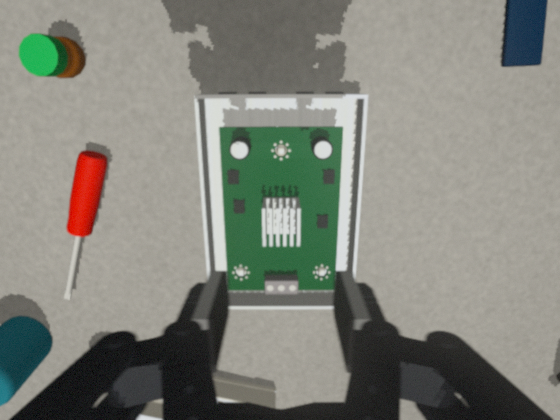

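```bash
cat >> h.py <<'E'
CC=(540.27,200.82,0.2405)
def heights(c,ctr=CC,bias=1.2):
    v,u=np.nonzero(c['depth']>0);P=px2w(c,u,v)
    cs,sn=np.cos(ctr[2]),np.sin(ctr[2])
    l=(P[:,:2]-[ctr[0],ctr[1]])@np.array([[cs,-sn],[sn,cs]])
    hs=cv2.cvtColor(c['image'],cv2.COLOR_BGR2HSV)[v,u]
    g=(hs[:,0]>40)&(hs[:,0]<90)&(hs[:,1]>70)&(abs(l[:,0])<74)&(abs(l[:,1])<49)&(P[:,2]>15)&(P[:,2]<50)
    A=np.c_[l[g],np.ones(g.sum())]; z=P[g,2]
    for _ in range(4):
        k=np.linalg.lstsq(A,z,rcond=None)[0]; r=abs(A@k-z)<1.5; A,z=A[r],z[r]
    print('n',len(z),'underside at a,b,c (bias corrected)',[round(float(k@[h[0],h[1],1])-3+bias,2) for h in HOLES])
def holeview(c,f,S=8):
    t=[]
    for h in HOLES:
        x,y=w2px(c,fr(*CC,[h+(34,)]))[0].round().astype(int); t.append(cv2.resize(c['image'][y-16:y+17,x-16:x+17],None,fx=S,fy=S,interpolation=2))
    cv2.imwrite('pics/'+f+'.png',np.hstack(t))
E
python3 - <<'E'
from h import *
c=dict(np.load('rest1.npz'));heights(c);holeview(c,'rest1h')
# press targets
for n,l in zip('abc',[(34,28),(34,-28),(-34,0)]):
    t=fr(*CC,[l+(0,)])[0];print(n,t.round(1))
t=fr(*CC,[(34,28,0)])[0];plan(t[0],t[1],100)
E
```

```text
n 13228 underside at a,b,c (bias corrected) [34.03, 34.29, 34.53]
a [566.6 236.1   0. ]
b [580.  181.7   0. ]
c [507.2 192.7   0. ]
pos [517.3 195.4 216.6] toolx [-0.971 -0.238  0.   ] tooly [-0.238  0.971 -0.   ] ycur 1.811
total scaled shift in tool axes [-0.1152  0.0557  0.2332] turn total scaled 0.0 rows>= 3.0
```

View pics/rest1h.png

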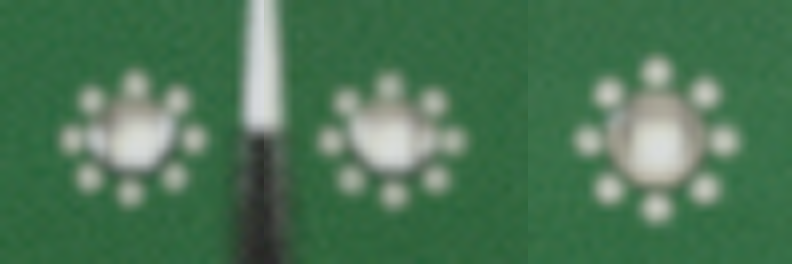

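Call:
arm_command --rows '[[[-0.058,0.0278,0],0,1],[[-0.0572,0.0279,0],0,1],[[0,0,0.08],0,1],[[0,0,0.08],0,1],[[0,0,0.08],0,1],[[0,0,0.05],0,1],[[0,0,0],0,1],[[0,0,0],0,1]]'

```text
time_s: 14.45
ee_pos: [566.7, 236.1, 71.5]
tool_rot: [0.376, -3.117, 0.001]
ft_force: [0.4, -0.4, 1.2]
grip_width: -0.3
```

```bash
python3 - <<'E'
from h import *
c=cap('wrist','pa0');s,R,p=pose();print(p,s['ft_force'],s['time_s'],s['grip_width'])
plan(566.6,236.1,58)
E
```

```text
[567.2386792  236.27520034  72.71021435] [0.5977952  0.20793927 0.55329035] 14.5 0.027477523644498292
pos [567.2 236.3  72.7] toolx [-0.971 -0.238 -0.001] tooly [-0.238  0.971 -0.   ] ycur 1.811
total scaled shift in tool axes [ 0.0013 -0.      0.0294] turn total scaled 0.0 rows>= 1.0
```

View pics/pa0.png

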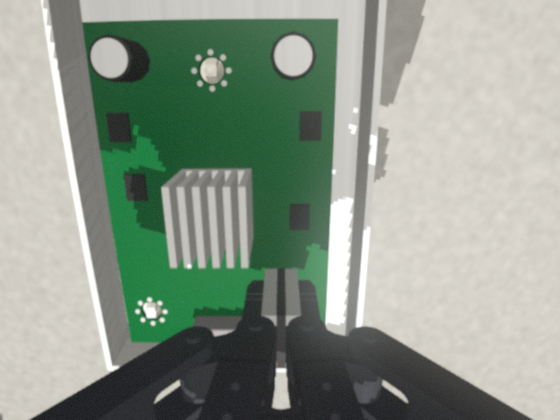

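Call:
arm_command --rows '[[[0,0,0.014],0,1],[[0,0,0.01],0,1],[[0,0,0],0,1]]'

```text
time_s: 14.8
ee_pos: [566.6, 236.1, 59.5]
tool_rot: [0.377, -3.118, 0.0]
ft_force: [-0.5, 0.5, 0.8]
grip_width: -0.0
```

Call:
arm_command --rows '[[[0,0,0.003],0,1],[[0,0,0],0,1]]'

```text
time_s: 15.0
ee_pos: [566.8, 236.1, 58.4]
tool_rot: [0.377, -3.119, 0.0]
ft_force: [-0.0, -0.2, 0.5]
grip_width: 0.1
```

Call:
arm_command --rows '[[[0,0,0.003],0,1],[[0,0,0],0,1]]'

```text
time_s: 15.2
ee_pos: [566.7, 236.1, 56.8]
tool_rot: [0.377, -3.119, 0.0]
ft_force: [-0.2, -0.5, -0.0]
grip_width: -0.0
```

Call:
arm_command --rows '[[[0,0,0.002],0,1],[[0,0,0],0,1]]'

```text
time_s: 15.4
ee_pos: [566.8, 236.1, 55.9]
tool_rot: [-0.377, 3.119, -0.0]
ft_force: [0.2, -0.2, -0.2]
grip_width: -0.3
```

Call:
arm_command --rows '[[[0,0,0.002],0,1],[[0,0,0],0,1]]'

```text
time_s: 15.6
ee_pos: [566.8, 236.2, 55.0]
tool_rot: [-0.377, 3.119, 0.0]
ft_force: [0.2, 0.6, 2.0]
grip_width: 0.2
```

Call:
arm_command --rows '[[[0,0,0.002],0,1],[[0,0,0],0,1]]'

```text
time_s: 15.8
ee_pos: [566.9, 236.2, 54.1]
tool_rot: [-0.377, 3.119, 0.0]
ft_force: [-0.6, -0.3, 4.1]
grip_width: 0.1
```

Contact. Continuing stepwise.

Call:
arm_command --rows '[[[0,0,0.0015],0,1],[[0,0,0],0,1]]'

```text
time_s: 16.0
ee_pos: [566.7, 236.1, 53.0]
tool_rot: [0.377, -3.119, 0.0]
ft_force: [0.5, 0.8, -0.6]
grip_width: -0.1
```

Call:
arm_command --rows '[[[0,0,0.0015],0,1],[[0,0,0],0,1]]'

```text
time_s: 16.2
ee_pos: [566.7, 236.1, 52.2]
tool_rot: [0.377, -3.119, 0.0]
ft_force: [0.4, 0.1, 0.9]
grip_width: 0.0
```

Call:
arm_command --rows '[[[0,0,0.0015],0,1],[[0,0,0],0,1]]'

```text
time_s: 16.4
ee_pos: [566.6, 236.1, 51.4]
tool_rot: [0.377, -3.119, 0.0]
ft_force: [0.1, 0.7, -1.8]
grip_width: -0.1
```

```bash
python3 - <<'E'
from h import *
c=cap('wrist','pa1');s,R,p=pose();print(p,s['ft_force'],s['time_s']);heights(c)
cap('side','pa1s');c=cap('top','x')
E
```

```text
[566.62403068 236.06951533  51.40375212] [-0.00108919  0.1420857  -0.37443547] 16.45
n 56942 underside at a,b,c (bias corrected) [25.74, 34.14, 34.58]
```

View pics/pa1.png

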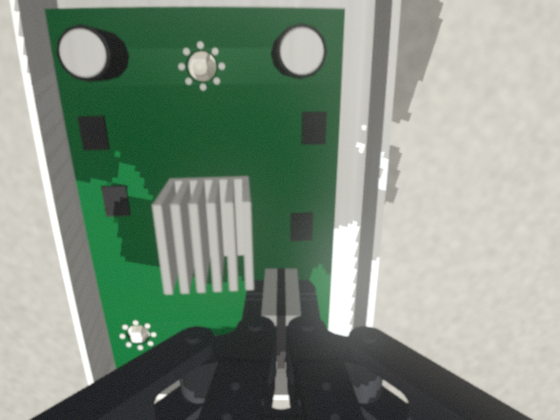

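Call:
arm_command --rows '[[[0,0,0.002],0,1],[[0,0,0],0,1]]'

```text
time_s: 16.75
ee_pos: [566.7, 236.1, 50.4]
tool_rot: [0.377, -3.119, 0.0]
ft_force: [0.3, 0.6, -1.1]
grip_width: 0.1
```

Call:
arm_command --rows '[[[0,0,0.001],0,1],[[0,0,0],0,1]]'

```text
time_s: 16.95
ee_pos: [566.8, 236.1, 50.2]
tool_rot: [-0.377, 3.119, -0.0]
ft_force: [-0.3, 0.1, 2.5]
grip_width: -0.3
```

Call:
arm_command --rows '[[[0,0,0.001],0,1],[[0,0,0],0,1]]'

```text
time_s: 17.15
ee_pos: [566.8, 236.2, 49.9]
tool_rot: [-0.377, 3.119, -0.0]
ft_force: [-1.2, -1.1, 5.8]
grip_width: 0.4
```

Call:
arm_command --rows '[[[0,0,0.001],0,1],[[0,0,0],0,1]]'

```text
time_s: 17.35
ee_pos: [566.9, 236.2, 49.7]
tool_rot: [-0.377, 3.118, -0.0]
ft_force: [-2.0, -0.8, 9.7]
grip_width: 0.1
```

```bash
python3 - <<'E'
from h import *
c=cap('wrist','pa2');s,R,p=pose();print(p,s['ft_force'],s['time_s']);heights(c)
E
```

```text
[566.88540154 236.14791016  49.69753963] [-3.05132921 -0.82162727  9.4082954 ] 17.4
n 58311 underside at a,b,c (bias corrected) [25.26, 33.79, 34.2]
```

Call:
arm_command --rows '[[[0,0,-0.02],0,1],[[0,0,-0.02],0,1],[[0,-0.056,0],0,1],[[0,-0.056,0],0,1],[[0,0,0.01],0,1],[[0,0,0.01],0,1],[[0,0,0],0,1]]'

```text
time_s: 18.1
ee_pos: [579.6, 182.2, 58.6]
tool_rot: [0.377, -3.118, -0.0]
ft_force: [0.6, 0.1, 0.4]
grip_width: -0.1
```

```bash
python3 - <<'E'
from h import *
c=cap('wrist','pb0');s,R,p=pose();print(p,s['ft_force'],s['time_s']);heights(c)
plan(580,181.7,57)
E
```

```text
[579.71692349 182.37855945  58.88506379] [-0.22187814  0.735299   -0.56848373] 18.15
n 48445 underside at a,b,c (bias corrected) [25.48, 33.87, 34.31]
pos [579.7 182.4  58.9] toolx [-0.971 -0.239  0.001] tooly [-0.239  0.971  0.   ] ycur 1.812
total scaled shift in tool axes [-0.0002 -0.0015  0.0038] turn total scaled 0.0 rows>= 1.0
```

View pics/pb0.png

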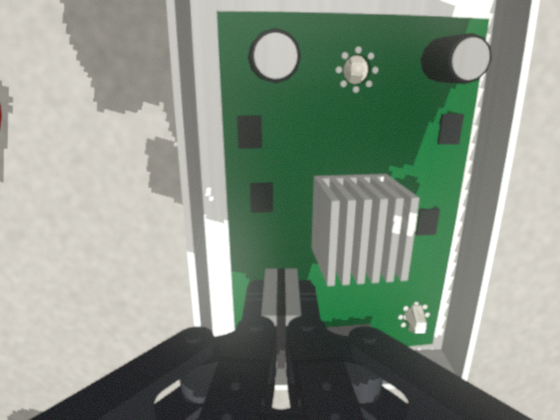

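Call:
arm_command --rows '[[[0,-0.001,0.004],0,1],[[0,0,0.003],0,1],[[0,0,0],0,1]]'

```text
time_s: 18.45
ee_pos: [580.2, 181.6, 55.7]
tool_rot: [-0.377, 3.119, 0.0]
ft_force: [0.1, 0.2, 1.0]
grip_width: 0.1
```

Call:
arm_command --rows '[[[0,0,0.002],0,1],[[0,0,0],0,1]]'

```text
time_s: 18.65
ee_pos: [580.3, 181.4, 54.8]
tool_rot: [-0.377, 3.119, 0.0]
ft_force: [-0.9, 0.6, 3.5]
grip_width: -0.3
```

Call:
arm_command --rows '[[[0,0,0.002],0,1],[[0,0,0],0,1]]'

```text
time_s: 18.85
ee_pos: [580.1, 181.2, 53.5]
tool_rot: [0.377, -3.119, 0.0]
ft_force: [-0.3, 0.7, 0.4]
grip_width: -0.1
```

Call:
arm_command --rows '[[[0,0,0.002],0,1],[[0,0,0],0,1]]'

```text
time_s: 19.05
ee_pos: [580.1, 181.2, 52.4]
tool_rot: [0.377, -3.119, 0.0]
ft_force: [-0.9, 0.4, 1.6]
grip_width: 0.4
```

Call:
arm_command --rows '[[[0,0,0.002],0,1],[[0,0,0],0,1]]'

```text
time_s: 19.25
ee_pos: [580.1, 181.2, 51.4]
tool_rot: [0.377, -3.118, 0.0]
ft_force: [-0.3, -0.3, 0.0]
grip_width: -0.4
```

Call:
arm_command --rows '[[[0,0,0.0015],0,1],[[0,0,0],0,1]]'

```text
time_s: 19.45
ee_pos: [580.1, 181.2, 50.7]
tool_rot: [0.377, -3.119, 0.0]
ft_force: [0.4, -0.9, -0.0]
grip_width: 0.2
```

Call:
arm_command --rows '[[[0,0,0.001],0,1],[[0,0,0],0,1]]'

```text
time_s: 19.65
ee_pos: [580.1, 181.2, 50.3]
tool_rot: [0.377, -3.119, 0.0]
ft_force: [-0.0, 0.1, 0.1]
grip_width: -0.2
```

Call:
arm_command --rows '[[[0,0,0.001],0,1],[[0,0,0],0,1]]'

```text
time_s: 19.85
ee_pos: [580.2, 181.2, 49.8]
tool_rot: [0.377, -3.119, 0.0]
ft_force: [-0.2, 0.4, -0.5]
grip_width: 0.2
```

Call:
arm_command --rows '[[[0,0,0.001],0,1],[[0,0,0],0,1]]'

```text
time_s: 20.05
ee_pos: [580.2, 181.3, 49.6]
tool_rot: [-0.377, 3.119, -0.0]
ft_force: [-0.5, -0.3, 3.3]
grip_width: 0.1
```

```bash
python3 - <<'E'
from h import *
c=cap('wrist','pb1');s,R,p=pose();print(p,s['ft_force'],s['time_s']);heights(c)
E
```

```text
[580.23973279 181.26803119  49.56073099] [-1.2686985  -0.83712533  3.69087439] 20.1
n 54760 underside at a,b,c (bias corrected) [25.13, 25.33, 34.19]
```

Now firming up; two more small steps to confirm the stop.

Call:
arm_command --rows '[[[0,0,0.001],0,1],[[0,0,0],0,1]]'

```text
time_s: 20.3
ee_pos: [580.3, 181.3, 49.3]
tool_rot: [-0.377, 3.119, -0.0]
ft_force: [-2.1, -0.0, 7.6]
grip_width: -0.1
```

Call:
arm_command --rows '[[[0,0,0.001],0,1],[[0,0,0],0,1]]'

```text
time_s: 20.5
ee_pos: [580.3, 181.3, 49.0]
tool_rot: [-0.377, 3.118, -0.0]
ft_force: [-4.3, -0.2, 10.2]
grip_width: -0.1
```

Call:
arm_command --rows '[[[0,0,-0.02],0,1],[[0,0,-0.08],0,1],[[0,0,-0.05],0,1],[[0,0,0],0,1],[[0,0,0],0,1]]'

```text
time_s: 21.0
ee_pos: [580.3, 181.3, 123.9]
tool_rot: [-0.377, 3.118, -0.0]
ft_force: [0.1, 0.1, -0.6]
grip_width: 0.2
```

```bash
python3 - <<'E'
from h import *
c=cap('wrist','pb2');s,R,p=pose();print(p,s['ft_force'],s['time_s']);heights(c)
plan(507.2,192.7,60)
E
```

```text
[579.96885868 181.1985713  123.01522376] [ 0.20355503  0.43661791 -1.05096815] 21.05
n 29129 underside at a,b,c (bias corrected) [25.14, 25.44, 33.39]
pos [580.  181.2 123. ] toolx [-0.971 -0.238  0.001] tooly [-0.238  0.971 -0.   ] ycur 1.811
total scaled shift in tool axes [0.1358 0.057  0.1261] turn total scaled 0.0 rows>= 2.0
```

View pics/pb2.png

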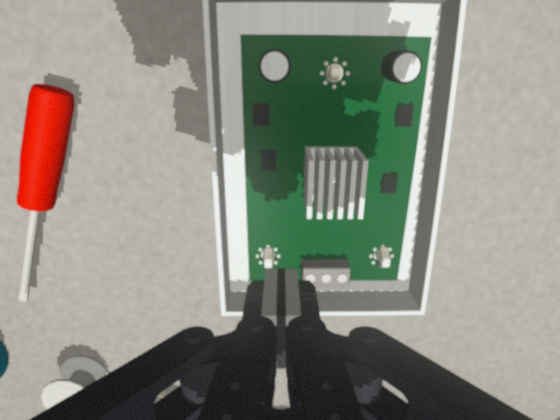

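Call:
arm_command --rows '[[[0.068,0.0285,0],0,1],[[0.0678,0.0285,0],0,1],[[0,0,0.07],0,1],[[0,0,0.053],0,1],[[0,0,0],0,1],[[0,0,0],0,1]]'

```text
time_s: 21.65
ee_pos: [507.3, 192.7, 61.8]
tool_rot: [0.376, -3.117, 0.0]
ft_force: [0.1, -0.5, 0.8]
grip_width: 0.2
```

```bash
python3 - <<'E'
from h import *
c=cap('wrist','pc0');s,R,p=pose();print(p,s['ft_force'],s['time_s'])
plan(507.2,192.7,56)
E
```

```text
[507.88501451 192.78004697  62.59578407] [0.09573842 0.1795649  1.00968344] 21.7
pos [507.9 192.8  62.6] toolx [-0.971 -0.238 -0.   ] tooly [-0.238  0.971 -0.   ] ycur 1.811
total scaled shift in tool axes [0.0014 0.0002 0.0132] turn total scaled 0.0 rows>= 1.0
```

View pics/pc0.png

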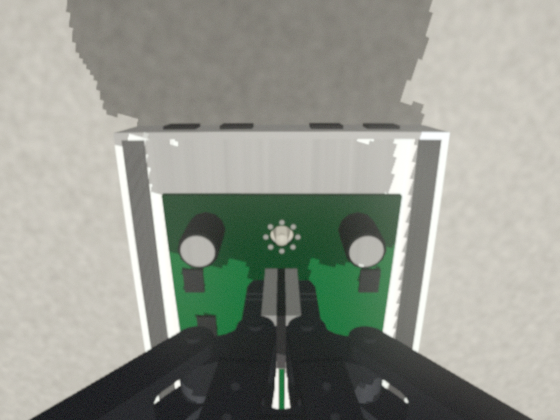

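Call:
arm_command --rows '[[[0,0,0.01],0,1],[[0,0,0.002],0,1],[[0,0,0],0,1]]'

```text
time_s: 22.0
ee_pos: [507.6, 192.8, 56.1]
tool_rot: [-0.377, 3.119, -0.0]
ft_force: [-0.5, -0.3, 0.9]
grip_width: -0.4
```

Call:
arm_command --rows '[[[0,0,0.002],0,1],[[0,0,0],0,1]]'

```text
time_s: 22.2
ee_pos: [507.5, 192.7, 54.9]
tool_rot: [-0.377, 3.119, -0.0]
ft_force: [-1.4, 0.2, -0.1]
grip_width: 0.0
```

Call:
arm_command --rows '[[[0,0,0.002],0,1],[[0,0,0],0,1]]'

```text
time_s: 22.4
ee_pos: [507.6, 192.8, 54.0]
tool_rot: [-0.377, 3.119, -0.0]
ft_force: [-0.4, 0.9, 2.6]
grip_width: 0.3
```

Call:
arm_command --rows '[[[0,0,0.001],0,1],[[0,0,0],0,1]]'

```text
time_s: 22.6
ee_pos: [507.4, 192.7, 53.3]
tool_rot: [0.377, -3.119, 0.0]
ft_force: [1.3, 0.7, 0.1]
grip_width: -0.2
```

Call:
arm_command --rows '[[[0,0,0.001],0,1],[[0,0,0],0,1]]'

```text
time_s: 22.8
ee_pos: [507.4, 192.7, 52.7]
tool_rot: [0.377, -3.119, 0.0]
ft_force: [-0.1, -0.3, -0.1]
grip_width: 0.0
```

Call:
arm_command --rows '[[[0,0,0.001],0,1],[[0,0,0],0,1]]'

```text
time_s: 23.0
ee_pos: [507.4, 192.8, 52.3]
tool_rot: [0.377, -3.119, 0.0]
ft_force: [-1.0, -0.1, 1.2]
grip_width: -0.0
```

Call:
arm_command --rows '[[[0,0,0.001],0,1],[[0,0,0],0,1]]'

```text
time_s: 23.2
ee_pos: [507.4, 192.7, 51.8]
tool_rot: [0.377, -3.119, 0.0]
ft_force: [-0.4, 0.1, 1.2]
grip_width: -0.2
```

Call:
arm_command --rows '[[[0,0,0.001],0,1],[[0,0,0],0,1]]'

```text
time_s: 23.4
ee_pos: [507.4, 192.8, 51.3]
tool_rot: [0.377, -3.119, 0.0]
ft_force: [0.2, -0.3, 0.3]
grip_width: 0.2
```

Call:
arm_command --rows '[[[0,0,0.001],0,1],[[0,0,0],0,1]]'

```text
time_s: 23.6
ee_pos: [507.5, 192.8, 50.8]
tool_rot: [0.377, -3.119, 0.0]
ft_force: [-0.2, 0.5, -0.3]
grip_width: 0.1
```

Call:
arm_command --rows '[[[0,0,0.001],0,1],[[0,0,0],0,1]]'

```text
time_s: 23.8
ee_pos: [507.4, 192.8, 50.3]
tool_rot: [0.377, -3.119, 0.0]
ft_force: [-0.3, 0.3, -1.7]
grip_width: 0.0
```

```bash
python3 - <<'E'
from h import *
c=cap('wrist','pc1');s,R,p=pose();print(p,s['ft_force'],s['time_s']);heights(c)
E
```

```text
[507.4460696  192.78747403  50.32870569] [0.1807387  0.08252864 0.83690798] 23.85
n 18332 underside at a,b,c (bias corrected) [24.7, 24.97, 26.85]
```

Call:
arm_command --rows '[[[0,0,0.001],0,1],[[0,0,0],0,1]]'

```text
time_s: 24.05
ee_pos: [507.4, 192.8, 49.8]
tool_rot: [0.377, -3.119, 0.0]
ft_force: [0.3, 0.2, -0.2]
grip_width: 0.1
```

Call:
arm_command --rows '[[[0,0,0.001],0,1],[[0,0,0],0,1]]'

```text
time_s: 24.25
ee_pos: [507.4, 192.8, 49.3]
tool_rot: [0.377, -3.119, 0.0]
ft_force: [0.8, -0.4, 1.0]
grip_width: 0.1
```

Call:
arm_command --rows '[[[0,0,0.001],0,1],[[0,0,0],0,1]]'

```text
time_s: 24.45
ee_pos: [507.5, 192.8, 48.8]
tool_rot: [0.377, -3.119, 0.0]
ft_force: [0.1, -0.2, -0.0]
grip_width: 0.0
```

Call:
arm_command --rows '[[[0,0,0.0008],0,1],[[0,0,0],0,1]]'

```text
time_s: 24.65
ee_pos: [507.5, 192.8, 48.5]
tool_rot: [-0.377, 3.119, -0.0]
ft_force: [-1.1, -0.7, 1.6]
grip_width: -0.3
```

Call:
arm_command --rows '[[[0,0,0.0008],0,1],[[0,0,0],0,1]]'

```text
time_s: 24.85
ee_pos: [507.6, 192.8, 48.4]
tool_rot: [-0.377, 3.119, -0.0]
ft_force: [-1.7, 0.3, 5.0]
grip_width: -0.1
```

Call:
arm_command --rows '[[[0,0,0.0008],0,1],[[0,0,0],0,1]]'

```text
time_s: 25.05
ee_pos: [507.6, 192.8, 48.3]
tool_rot: [-0.377, 3.119, -0.0]
ft_force: [-3.1, -1.4, 11.2]
grip_width: 0.2
```

Call:
arm_command --rows '[[[0,0,-0.02],0,1],[[0,0,-0.09],0,1],[[0,0,-0.09],0,1],[[0,0,-0.09],0,1],[[-0.02,0,-0.05],0,1],[[0,0,0],0,1],[[0,0,0],0,1]]'

```text
time_s: 25.75
ee_pos: [517.1, 195.2, 217.8]
tool_rot: [-0.377, 3.119, -0.0]
ft_force: [-0.9, -0.1, 0.4]
grip_width: -0.1
```

```bash
python3 - <<'E'
from h import *
c=cap('wrist','end1');np.savez('end1.npz',**{k:c[k] for k in c});s,R,p=pose();print(p,s['ft_force'],s['time_s']);heights(c);holeview(c,'end1h')
for h in HOLES:
    x,y=w2px(c,fr(*CC,[h+(39,)]))[0].round().astype(int);U,V=np.meshgrid(np.arange(x-5,x+6),np.arange(y-6,y+7));P=px2w(c,U.ravel(),V.ravel());z=P[:,2];print('tip z',np.sort(z[z<60])[-15:].mean()+1.2)
plan(566.6,236.1,60)
E
```

```text
[516.75478135 195.06482774 216.93754278] [-0.13816849 -0.15124163 -0.96038738] 25.8
n 12244 underside at a,b,c (bias corrected) [24.91, 25.16, 26.86]
tip z 38.966281754857135
tip z 39.405794100688176
tip z 41.53833876776683
pos [516.8 195.1 216.9] toolx [-0.971 -0.238  0.001] tooly [-0.238  0.971 -0.   ] ycur 1.811
total scaled shift in tool axes [-0.1167  0.056   0.3137] turn total scaled 0.0 rows>= 4.0
```

View pics/end1.png

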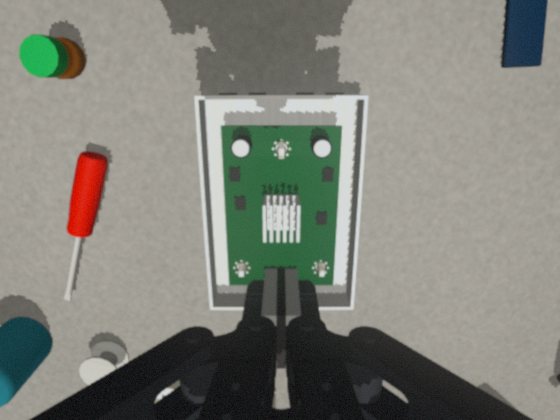

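View pics/end1h.png

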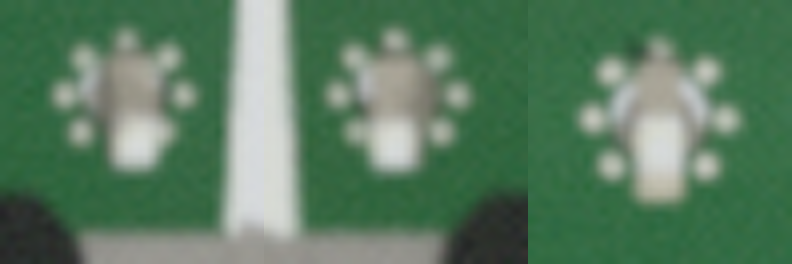

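```bash
python3 - <<'E'
from h import *
cap('top','endtop');print(manip.job_done(),manip.get_state()['time_s'])
E
```

```text
the job is handed in; nothing more can be done
the job is handed in; nothing more can be done
```

View pics/endtop.png

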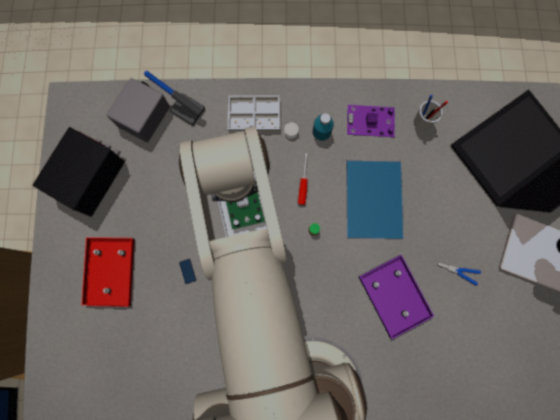

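I gripped the green board by its heat sink and set it over the three posts of the aluminium case, single hole at the single post. I then let go and pressed with closed fingers beside posts a, b and c in turn. The job was handed in at about 26 s.

- **Clicks:** Each post snapped through between two press steps, so I never read the 6–13 N peak itself. The highest force read just before a click was about 4 N. I took the sudden drop in force and in board height as the click.
- **Seating:** After each click I pressed on until the force rose stiffly, to 9.7 N at a, 10.2 N at b and 11.2 N at c. No reading came near 25 N, but readings came only at the end of each move.
- **Last depth check, gripper clear:** The post tips stood 14.1 mm (a), 14.2 mm (b) and 14.7 mm (c) above the board's underside. Fully seated is 14.4 mm. The height was still held after the load came off.
- **Bystanders:** The last overhead picture shows them where they were at the start. In it the arm covers part of the case.

No check failed or disagreed, but the camera depth read about 1.2 mm low and I corrected for that, using the case's known rim height.

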